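Close and lock the sloping lid of a board test adapter

TASK

The board is back in the white test adapter, so close it up: swing the blue sloping lid fully shut, then use the red T-handle key to turn both slotted lock screws on it clockwise to their stops. Leave the lid shut and stand the key back in its slot in the tool stand, seated on its collar, without disturbing the things lying around.

Things in the scene. Friction and masses are not known exactly. Their poses are not given: they have to be found in the camera images.
- case: White board test adapter, fixed: 195 mm deep (x), 250 mm wide (y), 135 mm high behind, 49 mm in front; its opening faces the robot, sloping 0.50 rad (29 deg) from level. Origin on the bench under it, 110 mm behind its front face; x to its rear, y to its left, z up. The lid's hinge line runs along y at x = 37 mm, z = 130 mm.
- lid (a joint): Angle of the blue sloping lid (165 mm from hinge to front edge, 250 mm wide, 6 mm thick, clear window) about its hinge at the upper edge: 0 = shut on the case, grows as its front edge rises (to 1.2). A stiff hinge: it stays where it is left; about 5 N at the front edge moves it.
- lid_rail (a point): Point on the outer face of the lid's solid front rail, midway between the two screws, 137 mm from the hinge line: a place to push. x up the slope towards the hinge, y to the left, z out of the lid.
- screw_left (a joint): Turn of the left lock screw (captive quarter-turn type, brass head 30 mm across): 0 = fully open, grows clockwise as seen from outside, 1.4 rad = locked stop. Its cam turns under the case edge, so it locks only while the lid is shut. Needs 0.06 N m.
- screw_right (a joint): The same for the right lock screw.
- screw_left_slot (a point): Mouth of the left screw's slot, on its axis: 11 mm above the lid's outer face, 135 mm from the hinge line, 85 mm left of the middle. z out of the lid, x along the slot, turning with the screw (at 0 the slot runs up the slope). Slot 7.5 mm wide, 8.5 mm deep, bevelled 2.3 mm each side over its top 4 mm; round the head a steel ring (31 mm bore, 41 mm outside) stands 1 mm proud of it.
- screw_right_slot (a point): The same for the right screw, 85 mm to the right of the middle.
- key: Loose red T-handle key, 108 mm tall, 120 g. Origin at the tip of its flat steel blade (22 mm wide along x, 4 mm thick, the last 2 mm tapered to 20 x 2.6); z up the 11 mm shaft to the handle. Underside of its 35 mm collar at z = 58 mm. Cross bar along x, in line with the blade: 74 mm long, 16 mm thick (y), from z = 86 to 108 mm.
- key_bar (a point): Centre of the key's cross bar, 97 mm above the blade's tip; axes as the key's.
- stand: Tool stand, black with an aluminium top plate, fixed to the bench, 140 x 75 mm, 65 mm high; origin at the centre of its underside. The key's slot goes through it at x = -30 mm, y = 0; two small screwdrivers stand at x = +48 mm and reach 150 mm high.
- stand_hole (a point): Centre of the mouth of the key's slot in the stand's top face (z = 65 mm): 28 mm along the stand's x, 12 mm along its y, right through, with a 3 mm bevel. The seated key's collar rests on this face, its tip 58 mm below this point and its blade along the stand's x.
- spare_lens: Bystander: purple lens pot, 47 mm across, 32 mm tall; origin at the centre of its underside.
- tip_tin: Bystander: flat round metal tin with a red label, 53 mm across, 20 mm tall; origin at the centre of its underside.
- flux_bottle: Bystander: small amber bottle with a black cap, 38 mm across, 77 mm tall; origin at the centre of its underside.
There are look-alikes about, which are no part of the job. Leave any orange or purple look-alike of the key alone.

How it is judged:
By the outcome, as a careful person would: the job done as asked, in the order asked, and still so for the second after the job is handed in, with the robot touching nothing.
It also fails if it takes over 72 s, if anything falls off the work surface, if the arm or the gripper's body presses on something with over 40 N, if the wrist force passes 120 N, or if a joint passes its speed limit or range.

ROBOT

A 7-joint arm with a two-finger parallel gripper is mounted at the origin on a cart in front of the work surface, level with it; the furniture and walls round the work are solid. World frame = base frame: x ahead of the robot, y to its left, z up, the work surface at z = 0. Lengths are in m, angles in rad, forces in N, time in s.
With the tool pointing down it reaches from about 0.425 to 1.025 m from the base axis. Payload 9.4 kg.
Tool frame: the origin (TCP) lies at the very end of the fingers, on their centre line; the grasp point (between the pads) lies env.tcp_to_grasp behind it (env.tcp_to_grasp is the distance from the TCP to the grasp point, in m); x points along the fingers, y is the direction in which the jaws open and shut, and the axes are right-handed (so a half turn about x gives the same grasp; the last joint's range is limited). The gripper opens to 85 mm and grips with 20 to 120 N. Pads are 22 mm wide; open, the fingers measure 114 mm over their backs; the gripper's body (76 mm by 85 mm) begins 54 mm behind the grasp point. The pads swing forward as they close: fully open they stand 13 mm farther back than shut.
Start: joints at [1.169, 0.599, -0.003, 1.599, 0.002, 0.943, -0.08], TCP at [0.231, -0.687, 0.231] pointing down, gripper open.
Joint ranges: [-2.57, 2.57], [-0.35, 1.97], [-1.29, 1.29], [0.11, 2.56], [-1.05, 4.19], [0.11, 1.86], [-2.63, 2.63]. Speed limits (rad/s): [2.22, 2.22, 3.01, 3.01, 3.14, 3.14, 3.14].

INTERFACE

Orientations are given as [roll, pitch, yaw] about the fixed x, y, z axes, in that order (R = Rz(yaw) Ry(pitch) Rx(roll)).
In Python, from cell import env gives the robot as it stands. Calls block until the motion is done:
- env.goto(position, orientation): joint-space move of the TCP to a pose.
- env.movel(position, orientation=None, speed=0.15): straight line of the TCP; orientation=None keeps the orientation; speed is the mean speed in m/s.
- env.goto_joints(angles): joint-space move.
- env.move_gripper(opening): finger opening in m; the grip force is fixed at half the most; returns when the fingers have stopped.
- env.pause(seconds).
- env.solve_ik(position, orientation): joint angles nearest the present ones, or None.
- env.grab_frame(name): name is "scene" or "top" or "wrist"; returns a dict with "pixels" (400x640x3 uint8, blue, green, red), "depth" (400x640 float32, m along the optical axis (not along the pixel's ray), 0 where there is no reading), "K" (3x3 intrinsics, pixels), "distortion" ([k1, k2, p1, p2, k3] as OpenCV has them; the pictures are not rectified), "world_to_cam" (4x4, takes a point from world to camera coordinates). Camera axes: x right, y up, looking along -z (the intrinsics and any distortion apply to the point x, -y, -z); pixel columns grow to the right and rows downward; lengths in m; the calibration is good to about 2 mm. A picture is of the moment at which its call begins.
A pose or a line that the arm cannot do raises env.IKError and nothing moves.
- env.close_job(): hands the job in, once; it reports no verdict.
Trained networks look in a picture, given as the dict that the camera call returned (one of the last four; its "shot" number tells which), for a name from the list of things; names that differ only in an ending like _2 or _b are one class to them, and where a whole thing is asked for, a point or a joint stands for the part that bears it (a point fixed in the world has none). Each returns a list of dicts, best first, with "score" (0 to 1); they miss things now and then, are a little off and sometimes report something else, mostly with a low value. They report only what shows in the picture. A call takes as long as a camera call. They do not tell look-alikes from the thing itself.
- env.trace(label, picture): "region" (400x640 bool, what is visible of it) and "bbox" ([left, top, right, bottom] as shares, 0 to 1, of the picture: columns of its width, rows of its height, round what is visible of it).
- env.tip_of(label, picture): "centre" ([row, column] as shares, 0 to 1, of the picture: columns of its width, rows of its height: a listed point, or the origin of a listed thing).
Readings, each from a call of its own:
- env.get_time(): time.
- env.get_qpos(): joint angles.
- env.get_dq(): joint speeds.
- env.get_effort(): joint torques, N m.
- env.get_tcp_pos(): TCP position.
- env.get_tcp_rot(): TCP orientation.
- env.get_wrist_force(): force on the tool from outside, world axes, zero at the start.
- env.get_wrist_torque(): the same for the moment, N m.
- env.get_width(): finger opening in m.
Only numpy, scipy, OpenCV 4.12 (cv2) and the standard library are available. Lean on these libraries where they do the work, as an engineer would, in place of code of your own. Each camera call takes 0.05 s, during which the arm holds its last target. There are 200 camera calls.

## Working session

There is one attempt and no reset: what is moved stays moved. The work goes in short steps, each a Python script; the robot and the scene stay as the last script left them, time stands still between calls to the robot, and variables do not carry over. Pictures are saved under pics/ and viewed, about 8 in all and at most 12, crops included, and the job is handed in when it is done.

```bash
ls; mkdir -p pics; cat > h.py <<'E'
import numpy as np, cv2
from cell import env
from scipy.spatial.transform import Rotation as R
def pts(f,rc):
    """pixels (row,col) -> world using depth"""
    rc=np.atleast_2d(rc).astype(float)
    n=cv2.undistortPoints(rc[:,None,::-1].copy(),np.array(f["K"]),np.array(f["distortion"]))[:,0]
    d=f["depth"][rc[:,0].astype(int),rc[:,1].astype(int)]
    c=np.c_[n[:,0]*d,-n[:,1]*d,-d,np.ones(len(d))]
    return (np.linalg.inv(f["world_to_cam"])@c.T).T[:,:3]
def ray(f,rc,z):
    rc=np.atleast_2d(rc).astype(float)
    n=cv2.undistortPoints(rc[:,None,::-1].copy(),np.array(f["K"]),np.array(f["distortion"]))[:,0]
    M=np.linalg.inv(f["world_to_cam"]); o=M[:3,3]
    d=(M[:3,:3]@np.c_[n[:,0],-n[:,1],-np.ones(len(n))].T).T
    return o+d*((z-o[2])/d[:,2])[:,None]
def proj(f,p):
    p=np.atleast_2d(p); c=(np.array(f["world_to_cam"])@np.c_[p,np.ones(len(p))].T).T[:,:3]
    q=cv2.projectPoints(c*[1,-1,-1],np.zeros(3),np.zeros(3),np.array(f["K"]),np.array(f["distortion"]))[0][:,0]
    return q[:,::-1]
E
python3 - <<'E'
from h import *
print(env.get_time(),env.tcp_to_grasp,env.get_tcp_rot(),env.get_tcp_pos())
for c in ["scene","top"]:
    f=env.grab_frame(c); cv2.imwrite(f"pics/{c}0.png",f["pixels"])
    M=np.linalg.inv(f["world_to_cam"]);print(c,M[:3,3].round(3),-M[:3,2].round(2))
    for l in ["case","lid_rail","screw_left_slot","screw_right_slot","key","key_bar","stand","stand_hole","spare_lens","tip_tin","flux_bottle"]:
        for t in env.tip_of(l,f)[:3]:
            rc=np.array(t["centre"])*[400,640]; 
            print(l,round(t["score"],2),rc.round(1),pts(f,np.clip(rc,0,[399,639])).round(3))
E
```

```text
pics
0.0 0.0187 [-1.51011093  1.56921113  1.95629151] [ 0.23120895 -0.68664765  0.23039403]
scene [0.115 0.487 0.501] [ 0.49 -0.76 -0.42]
case 0.92 [241.7 262.8] [[ 0.652 -0.094  0.049]]
lid_rail 0.88 [182.8 282.3] [[ 0.633 -0.157  0.175]]
screw_left_slot 0.43 [192.8 255.7] [[ 0.62  -0.053  0.192]]
screw_right_slot 0.35 [166.3 305.5] [[ 0.628 -0.243  0.188]]
key 0.89 [309.7 323.3] [[ 0.432 -0.001  0.012]]
key 0.81 [198.1 335. ] [[ 0.686 -0.477  0.   ]]
key_bar 0.84 [269.5 318.6] [[0.439 0.    0.101]]
key_bar 0.66 [165.5 334.3] [[ 0.69  -0.483  0.105]]
key_bar 0.65 [180.9 398.2] [[ 0.471 -0.451  0.107]]
stand 0.89 [214.8 383. ] [[ 0.498 -0.42   0.012]]
stand_hole 0.77 [192.7 395. ] [[ 0.478 -0.448  0.072]]
spare_lens 0.72 [286.2 353.9] [[ 0.414 -0.089  0.016]]
tip_tin 0.81 [252.7 389.9] [[ 0.404 -0.247  0.012]]
flux_bottle 0.76 [210.1 314.6] [[ 0.625 -0.271  0.06 ]]
top [ 0.41  -0.243  1.156] [ 0.18  0.   -0.98]
case 0.97 [156.3 277.2] [[ 0.67  -0.161  0.163]]
lid_rail 0.75 [176.6 268.5] [[ 0.624 -0.147  0.184]]
lid_rail 0.42 [160.8 374.7] [[ 0.687 -0.365  0.059]]
screw_left_slot 0.49
[... 256 characters left out ...]
0.02   0.063]]
key 0.72 [256.1 417.5] [[ 0.479 -0.45   0.078]]
key 0.63 [161.2 431.6] [[ 0.686 -0.49   0.064]]
key_bar 0.64 [154.5 439. ] [[ 0.691 -0.497  0.106]]
key_bar 0.57 [271.1 200.1] [[ 0.445 -0.004  0.107]]
key_bar 0.2 [284.2 260.3] [[ 0.421 -0.119  0.031]]
stand 0.73 [246.  410.8] [[ 0.501 -0.438  0.067]]
stand_hole 0.58 [256.3 419.4] [[ 0.478 -0.452  0.089]]
stand_hole 0.42 [284.  263.1] [[ 0.422 -0.125  0.031]]
spare_lens 0.65 [284.  261.1] [[ 0.421 -0.121  0.03 ]]
tip_tin 0.94 [286.4 332.8] [[ 0.417 -0.275  0.021]]
flux_bottle 0.68 [257.2 414.8] [[ 0.477 -0.446  0.071]]
flux_bottle 0.61 [164.5 374.3] [[ 0.679 -0.364  0.058]]
flux_bottle 0.52 [253.9 420.3] [[ 0.482 -0.45   0.107]]
```

View pics/scene0.png

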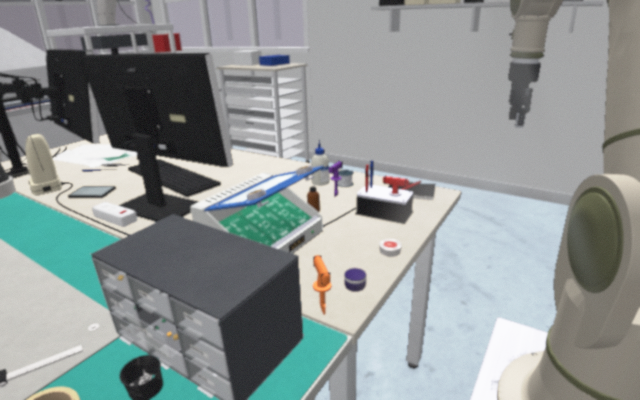

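View pics/top0.png

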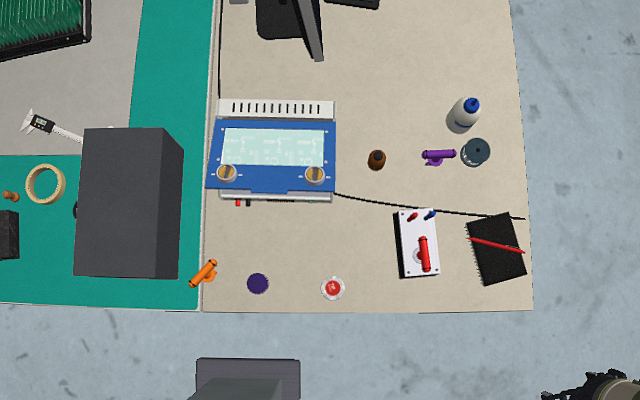

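The top picture shows the red key standing in the stand (bar at about row 253, col 423). The lid is blue and open, with its screws at (173, 227) and (175, 315). The orange and purple keys are look-alikes. A dark cabinet stands left of the case. Next I fit the geometry.

```bash
cat > fit.py <<'E'
from h import *
f=env.grab_frame("top"); D=f["depth"]
rr,cc=np.mgrid[0:400,0:640]; P=np.zeros((400,640,3)); m=D>0
P[m]=pts(f,np.c_[rr[m],cc[m]])
hsv=cv2.cvtColor(f["pixels"],cv2.COLOR_BGR2HSV)
def rect(p):
    (c,s,a)=cv2.minAreaRect((p[:,:2]*1000).astype(np.float32)); return np.round(c,1),np.round(s,1),round(a,2)
# bench
b=m&(abs(P[...,2])<.02); print("bench z",np.median(P[b][:,2]))
# stand plate
box=(P[...,0]>.38)&(P[...,0]<.6)&(P[...,1]<-.36)&(P[...,1]>-.53)
s=m&box&(abs(P[...,2]-.065)<.006); s=cv2.erode(s.astype(np.uint8),np.ones((2,2)))>0
print("stand",rect(P[s]),np.median(P[s][:,2]),s.sum())
rd=((hsv[...,0]<8)|(hsv[...,0]>172))&(hsv[...,1]>120)
k=m&box&rd&(P[...,2]>.08)&(P[...,0]<.53); print("key bar",rect(P[k]),P[k].mean(0).round(4),np.percentile(P[k][:,2],[5,50,95]))
# lid plane
bl=m&(hsv[...,0]>95)&(hsv[...,0]<125)&(hsv[...,1]>140)&(P[...,0]>.5)&(P[...,0]<.85)&(P[...,1]>-.33)&(P[...,1]<.03)&(P[...,2]>.08)
bl=cv2.erode(bl.astype(np.uint8),np.ones((3,3)))>0
Q=P[bl]
for _ in range(4):
    c=Q.mean(0);n=np.linalg.svd(Q-c,full_matrices=False)[2][2];n*=np.sign(n[2]);r=(Q-c)@n;Q=Q[abs(r)<2.5*r.std()]
print("lid n",n.round(4),"c",c.round(4),"std",r.std(),len(Q),"yaw",np.arctan2(-n[1],-n[0]),"tilt",np.arctan2(np.hypot(n[0],n[1]),n[2]))
yaw=np.arctan2(-n[1],-n[0])
# case rear top
t=m&(P[...,0]>.65)&(P[...,0]<.86)&(P[...,1]>-.33)&(P[...,1]<.03)&(abs(P[...,2]-.135)<.006)&(hsv[...,1]<60)
print("case rear top",rect(P[t]),np.median(P[t][:,2]),t.sum())
# screws: depth bump
for rc in [(173,227),(175,315)]:
    print("screw px",P[rc[0]-2:rc[0]+3,rc[1]-2:rc[1]+3].reshape(-1,3).round(3)[::6].tolist())
cab=m&(P[...,1]>-.02)&(P[...,1]<.3)&(P[...,0]>.4)&(P[...,0]<.75)&(P[...,2]>.1)
print("cab",rect(P[cab]),P[cab].min(0),P[cab].max(0))
cv2.imwrite("pics/crop1.png",cv2.resize(f["pixels"][90:300,180:480],None,fx=2.6,fy=2.6,interpolation=cv2.INTER_CUBIC))
E
python3 fit.py
```

```text
bench z 0.002504578081375608
stand (array([ 509.7, -458. ]), array([140. ,  76.3]), 4.15) 0.06637838961028097 1561
key bar (array([ 482.2, -457.3]), array([71.5, 16.2]), 7.04) [ 0.4816 -0.4564  0.1136] [0.10061984 0.11524158 0.118904  ]
lid n [ 0.3167 -0.0082  0.9485] c [ 0.6576 -0.1505  0.1696] std 0.0014558884093213457 3121 yaw 3.115716937999255 tilt 0.32239212962849195
case rear top (array([ 764. , -151.9]), array([250.1,  76.2]), 88.8) 0.13647038631175312 2366
screw px [[0.635, -0.062, 0.182], [0.633, -0.064, 0.182], [0.631, -0.067, 0.183], [0.627, -0.071, 0.194], [0.625, -0.072, 0.192]]
screw px [[0.632, -0.233, 0.182], [0.63, -0.235, 0.179], [0.628, -0.236, 0.181], [0.625, -0.238, 0.188], [0.621, -0.24, 0.196]]
cab (array([578.5, 154.7]), array([300.8, 174.5]), 0.02) [0.42817947 0.06739507 0.10004582] [0.72894585 0.24192279 0.18179547]
```

View pics/crop1.png

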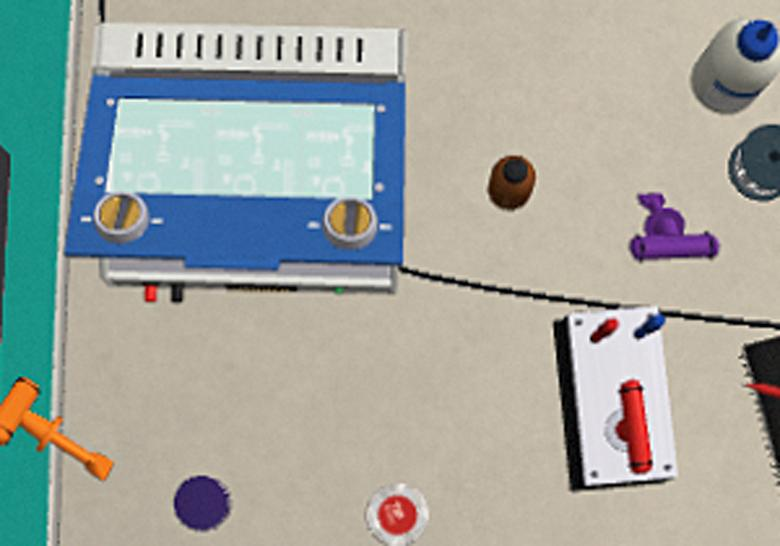

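The lid stands open at about 0.82 rad, with the case yaw about −0.023 and the hinge near x = 0.754. The stand yaw is about 0.072, and the key bar is at about (0.482, −0.457) with yaw 0.12. The reach comes next, then the push.

```bash
cat >> h.py <<'E'
YC=-0.023; H=np.array([.754,-.152,.131])
cx=np.array([np.cos(YC),np.sin(YC),0]); cy=np.array([-np.sin(YC),np.cos(YC),0]); cz=np.array([0,0,1.])
def n_(th): return -np.sin(th)*cx+np.cos(th)*cz      # lid normal, slope th
def u_(th): return -np.cos(th)*cx-np.sin(th)*cz      # hinge -> front edge
def ori(d,y):
    d=d/np.linalg.norm(d); y=y-d*(d@y); y/=np.linalg.norm(y)
    return R.from_matrix(np.c_[d,y,np.cross(d,y)])
def E(r): return r.as_euler("xyz")
def lidp(r,lat,out,th): return H+r*u_(th)+lat*cy+out*n_(th)
E
python3 - <<'E'
from h import *
ik=lambda p,r:(lambda q: None if q is None else np.round(q,2))(env.solve_ik(p,E(r)))
for s in (1,-1):
    print("s",s)
    for a in (.9,.4,0):
        th=.5-a; print("push",a,ik(lidp(.137,0,.006,th),ori(-n_(max(th,0)),s*cy)))
    for lat in (.085,-.085):
        for t in (0,.7,1.4,1.45):
            d=-n_(.5); y=R.from_rotvec(d*t).apply(s*cy)
            print("screw",lat,t,ik(lidp(.135,lat,.1,.5),ori(d,y)), ik(lidp(.135,lat,.2,.5),ori(d,y)) is not None)
    y=s*np.array([-np.sin(.12),np.cos(.12),0]); print("key",ik([.482,-.457,.09],ori(-cz,y)),ik([.482,-.457,.25],ori(-cz,y)))
E
```

```text
s 1
push 0.9 [ 0.61  0.65 -0.74  1.79  0.54  0.91  1.18]
push 0.4 [ 0.59  0.67 -0.66  1.95  0.69  0.64  1.05]
push 0 [ 0.88  0.94 -1.1   2.22  1.93  0.74 -0.  ]
screw 0.085 0 [ 0.74  0.7  -1.09  2.31  1.77  0.66 -0.13] True
screw 0.085 0.7 [ 0.74  0.7  -1.09  2.31  1.77  0.66 -0.83] True
screw 0.085 1.4 [ 0.74  0.7  -1.09  2.31  1.77  0.66 -1.53] True
screw 0.085 1.45 [ 0.74  0.7  -1.09  2.31  1.77  0.66 -1.58] True
screw -0.085 0 [ 1.09  0.74 -1.09  2.2   1.63  0.51  0.36] True
screw -0.085 0.7 [ 1.09  0.74 -1.09  2.2   1.63  0.51 -0.34] True
screw -0.085 1.4 [ 1.09  0.74 -1.09  2.2   1.63  0.51 -1.04] True
screw -0.085 1.45 [ 1.09  0.74 -1.09  2.2   1.63  0.51 -1.09] True
key [ 1.11  0.79 -0.7   1.82  0.7   0.79  1.73] [ 1.17  0.62 -0.8   1.7   0.51  1.05  1.89]
s -1
push 0.9 [ 0.13  0.55  0.03  1.83 -0.02  0.77 -1.43]
push 0.4 [ 0.13  0.59  0.03  1.98 -0.07  0.47 -1.37]
push 0 [ 0.44  0.69 -0.37  2.25  2.64  0.3   2.27]
screw 0.085 0 [ 0.27  0.49 -0.36  2.33  2.28  0.24  2.43] False
screw 0.085 0.7 [ 0.4   0.51 -0.54  2.32  2.07  0.31  1.96] True
screw 0.085 1.4 [ 0.74  0.7  -1.09  2.31  1.77  0.66  1.61] True
screw 0.085 1.45 [ 0.74  0.7  -1.09  2.31  1.77  0.66  1.56] True
screw -0.085 0 [ 0.47  0.51 -0.14  2.23  4.09  0.12  0.95] True
screw -0.085 0.7 [ 0.75  0.55 -0.52  2.22  2.01  0.12  2.36] True
screw -0.085 1.4 [ 0.75  0.55 -0.52  2.22  2.01  0.12  1.66] True
screw -0.085 1.45 [ 0.87  0.59 -0.7   2.21  1.76  0.22  1.88] True
key [ 0.65  0.69  0.04  1.85 -0.04  0.6  -0.74] [ 0.64  0.51  0.05  1.73 -0.03  0.9  -0.75]<stdin>:6: UserWarning: Gimbal lock detected. Setting third angle to zero since it is not possible to uniquely determine all angles.
<stdin>:11: UserWarning: Gimbal lock detected. Setting third angle to zero since it is not possible to uniquely determine all angles.
```

```bash
cat > push.py <<'E'
from h import *
import warnings; warnings.filterwarnings("ignore")
o=E(ori(-cz,cy)); env.move_gripper(0.0)
def P(a,ex=0):
    th=.5-a; p=lidp(.137,0,.006,th); p[2]+=.011*abs(np.tan(th))+ex; return p
p=P(.82,.06); env.goto(p+[0,0,.03],o)
print("above",env.get_time(),env.get_tcp_pos().round(3))
env.movel(P(.82,.015),o,speed=.15)
for a in np.r_[np.arange(.8,.12,-.1),.08,.05,.03]:
    env.movel(P(a),o,speed=.08); f=env.get_wrist_force(); print(round(a,2),np.round(f,1))
    if np.linalg.norm(f)>30: break
base=env.get_tcp_pos()
for i in range(12):
    f=env.get_wrist_force()
    if f[2]>16: break
    env.movel(P(.03)-np.array([0,0,.0015*(i+1)]),o,speed=.03)
print("end",i,np.round(f,1),env.get_tcp_pos().round(4),env.get_time())
E
python3 push.py
```

```text
above 4.3917 [ 0.626 -0.15   0.273]
0.8 [-0.7  0.1  0.7]
0.7 [ 0.4 -1.   0.1]
0.6 [ 0.6 -0.6  0.3]
0.5 [-0.2 -0.6  0.7]
0.4 [-0.4  0.8  0.4]
0.3 [0.2 0.2 0.6]
0.2 [-0.2  0.3 -0.5]
0.08 [-0.7  0.3 -0.3]
0.05 [0.  0.3 1.2]
0.03 [ 0.1  1.5 -0.5]
end 6 [-4.  -0.3 16.2] [ 0.6295 -0.1491  0.0724] 9.6833
```

```bash
sed -i 's/^from h import \*$/from h import */' fit.py; python3 - <<'E'
from h import *
import warnings; warnings.filterwarnings("ignore")
p=env.get_tcp_pos(); d=-n_(.5)
env.movel(p+np.array([0,0,.06]),speed=.2)
env.movel(p+np.array([-.09,0,.19]),speed=.3)
f=env.grab_frame("wrist"); cv2.imwrite("pics/w1.png",f["pixels"])
M=np.linalg.inv(f["world_to_cam"]);print(M[:3,3].round(3),-M[:3,2].round(2),env.get_tcp_pos().round(3),env.get_time())
for l in ["screw_left_slot","screw_right_slot","lid_rail"]:
    for t in env.tip_of(l,f)[:2]:
        rc=np.array(t["centre"])*[400,640]; print(l,round(t["score"],2),rc.round(1),pts(f,rc).round(4))
D=f["depth"]; rr,cc=np.mgrid[0:400,0:640]; m=D>0; X=pts(f,np.c_[rr[m],cc[m]])
hsv=cv2.cvtColor(f["pixels"],cv2.COLOR_BGR2HSV)[m]
Q=X[(hsv[:,0]>95)&(hsv[:,0]<125)&(hsv[:,1]>140)&(X[:,0]>.55)&(X[:,0]<.8)&(abs(X[:,1]+.15)<.15)&(X[:,2]>.03)]
for _ in range(5):
    c=Q.mean(0);n=np.linalg.svd(Q-c,full_matrices=False)[2][2];n*=np.sign(n[2]);r=(Q-c)@n;Q=Q[abs(r)<2.5*r.std()]
print("lid n",n.round(4),"c",c.round(4),r.std(),len(Q),"yaw",np.arctan2(n[1],n[0])+np.pi,"tilt",np.arctan2(np.hypot(n[0],n[1]),n[2]),Q.min(0),Q.max(0))
b=X[(abs(X[:,2])<.015)];print("bench",np.median(b[:,2]) if len(b) else None)
np.savez("w1.npz",depth=D,pixels=f["pixels"],K=f["K"],dist=f["distortion"],w=f["world_to_cam"])
E
python3 fit.py
```

```text
[ 0.457 -0.148  0.404] [ 0.32 -0.01 -0.95] [ 0.539 -0.149  0.261] 10.8667
screw_left_slot 0.76 [256.8 399.6] [[ 0.6346 -0.0621  0.073 ]]
screw_right_slot 0.62 [255.3 241.2] [[ 0.626  -0.2378  0.0783]]
screw_right_slot 0.54 [124.5  17. ] [[ 0.4798 -0.4499  0.0725]]
lid_rail 0.73 [257.  322.6] [[ 0.5283 -0.1481  0.2697]]
lid n [-0.4816  0.011   0.8763] c [ 0.6394 -0.1485  0.0737] 0.0007236963223864869 9111 yaw 6.2603544200417645 tilt 0.5026699103096388 [ 0.60034556 -0.27570021  0.05126634] [ 0.74761696 -0.02489347  0.13361112]
bench 0.00012701407015963673
bench z 0.0026323433924162476
stand (array([ 510.1, -457. ]), array([140.2,  75.7]), 4.56) 0.06629155773245099 1497
key bar (array([ 482.3, -457. ]), array([71.8, 16.4]), 6.1) [ 0.4814 -0.4565  0.1135] [0.0992931  0.11493116 0.11865211]
lid n [-0.479   0.0131  0.8777] c [ 0.7265 -0.187   0.1243] std 0.001821057337724929 1041 yaw -0.027317923999423316 tilt 0.4997291145352296
case rear top (array([ 765. , -152.2]), array([249.9,  73.7]), 88.24) 0.13645349172049726 2430
screw px [[0.527, -0.149, 0.651], [0.525, -0.151, 0.653], [0.524, -0.152, 0.656], [0.523, -0.153, 0.655], [0.521, -0.154, 0.656]]
screw px [[0.654, -0.232, 0.084], [0.652, -0.234, 0.082], [0.651, -0.236, 0.08], [0.648, -0.238, 0.082], [0.646, -0.24, 0.081]]
cab (array([578.9, 155.1]), array([301.5, 176.2]), 0.04) [0.42821095 0.06691591 0.10003328] [0.72967612 0.24321564 0.18202802]
```

View pics/w1.png

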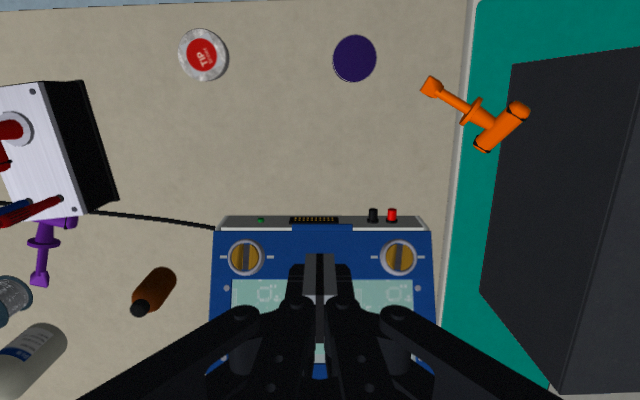

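The wrist view shows the lid shut (tilt 0.503 against 0.50). The screws are at (257, 245) and (257, 399), with their slots nearly up the slope. Next I fit the ring centres and slot angles from the saved frame.

```bash
python3 - <<'E'
from h import *
z=np.load("w1.npz"); f=dict(depth=z["depth"],K=z["K"],distortion=z["dist"],world_to_cam=z["w"])
D=z["depth"]; rr,cc=np.mgrid[0:400,0:640]; m=(D>0)&(rr>225)&(rr<290)&((abs(cc-245)<35)|(abs(cc-399)<35))
X=pts(f,np.c_[rr[m],cc[m]]); pc=cc[m]; hsv=cv2.cvtColor(z["pixels"],cv2.COLOR_BGR2HSV)[m]
c=np.array([.6394,-.1485,.0737]); n=n_(.5)
h=(X-c)@n; a=(X-H)@u_(.5); b=(X-H)@cy
for nm,s in (("right",pc<320),("left",pc>320)):
    q=s&(h>.009)&(h<.016); p=np.c_[a,b][q]*1000
    (ce,r)=cv2.minEnclosingCircle(p.astype(np.float32)); print(nm,"ring",np.round(ce,1),round(r,1),"mean",p.mean(0).round(1),"h med",np.median(h[q]),q.sum())
    w=X[q].mean(0);print(" world",w.round(4))
    g=s&(hsv[:,0]>12)&(hsv[:,0]<32)&(hsv[:,1]>100); print(" brass centroid a,b",np.c_[a,b][g].mean(0)*1000,"h",np.percentile(h[g],[5,50,95])*1000,g.sum())
    # slot: lowest brass
    for lo in ( (-.001,.005),):
        k=s&(h>lo[0])&(h<lo[1])&(np.hypot(a*1000-ce[0],b*1000-ce[1])<13); print(" slot pts",k.sum(), cv2.fitLine((np.c_[a,b][k]*1000).astype(np.float32),cv2.DIST_L2,0,.01,.01).ravel() if k.sum()>5 else "")
img=z["pixels"]
cv2.imwrite("pics/c2.png",np.hstack([cv2.resize(img[225:290,s-38:s+38],None,fx=5,fy=5,interpolation=cv2.INTER_CUBIC) for s in (245,399)]))
E
```

```text
right ring [134.1 -84. ] 19.6 mean [133.9 -84.1] h med 0.01106998562166664 682
 world [ 0.6271 -0.2332  0.0806]
 brass centroid a,b [134.4023293  -85.09529226] h [ 5.78387704 10.3503695  11.86019541] 428
 slot pts 146 [ 9.9969918e-01  2.4526473e-02  1.3417816e+02 -8.5479553e+01]
left ring [134.3  85.1] 19.6 mean [134.2  84.9] h med 0.011119344927856208 678
 world [ 0.6306 -0.0642  0.0805]
 brass centroid a,b [134.3213928   85.10251573] h [ 3.83288316 10.49246376 12.05139461] 430
 slot pts 150 [  0.9880004    0.15445118 134.03334     86.20138   ]
```

View pics/c2.png

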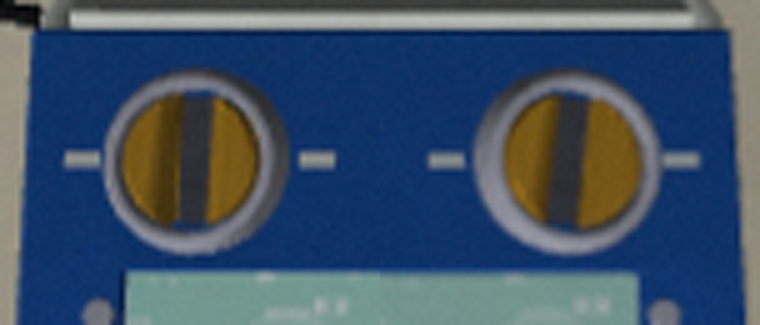

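The screw centres agree with my case frame to about 1 mm. The left slot is at about +0.12 rad and the right at about 0.02 rad. Now a closer look at the key and stand.

```bash
cat > look.py <<'E'
from h import *
import warnings,sys; warnings.filterwarnings("ignore")
def look(name):
    f=env.grab_frame("wrist"); cv2.imwrite(f"pics/{name}.png",f["pixels"])
    D=f["depth"]; rr,cc=np.mgrid[0:400,0:640]; m=(D>0); X=pts(f,np.c_[rr[m],cc[m]]); hsv=cv2.cvtColor(f["pixels"],cv2.COLOR_BGR2HSV)[m]
    box=(X[:,0]>.38)&(X[:,0]<.62)&(X[:,1]<-.38)&(X[:,1]>-.54)
    def rect(p): c,s,a=cv2.minAreaRect((p[:,:2]*1000).astype(np.float32)); return np.round(c,1),np.round(s,1),round(a,2)
    s=box&(abs(X[:,2]-.065)<.003)&(hsv[:,1]<60)&(hsv[:,2]>90); print("stand",rect(X[s]),np.median(X[s][:,2]),s.sum())
    rd=((hsv[:,0]<8)|(hsv[:,0]>172))&(hsv[:,1]>110)
    k=box&rd&(X[:,2]>.096)&(X[:,0]<.53); print("bar",rect(X[k]),X[k].mean(0).round(4),np.percentile(X[k][:,2],[50,95]),k.sum())
    t=box&rd&(X[:,2]>.111)&(X[:,0]<.53); print("bar top",rect(X[t]),X[t].mean(0).round(4),t.sum(), np.degrees(np.arctan2(*cv2.fitLine((X[t][:,:2]*1000).astype(np.float32),cv2.DIST_L2,0,.01,.01).ravel()[1::-1])))
    for l in ["key_bar","stand_hole"]:
        for t in env.tip_of(l,f)[:1]:
            rc=np.array(t["centre"])*[400,640]; print(l,round(t["score"],2),rc.round(1),pts(f,rc).round(4),"ray@.065",ray(f,rc,.065).round(4))
    b=X[abs(X[:,2])<.015]; print("bench",np.median(b[:,2]),env.get_time())
    return f
if __name__=="__main__":
    env.goto([.46,-.452,.28],E(ori(-cz,cy))); env.move_gripper(.05); look("k1"); print(env.get_qpos())
E
python3 look.py
```

```text
stand (array([ 513.2, -455.7]), array([140.6,  75.1]), 5.01) 0.06508845500545907 5625
bar (array([ 464.8, -468.1]), array([86.5, 81.6]), 58.42) [ 0.4793 -0.4577  0.1186] [0.11411944 0.11598797] 1080
bar top (array([ 464.8, -468.1]), array([86.5, 81.6]), 58.42) [ 0.4806 -0.4576  0.1199] 954 5.8878484
key_bar 0.92 [200.2 315.3] [[ 0.4789 -0.4564  0.1153]] ray@.065 [[ 0.4954 -0.4574  0.065 ]]
stand_hole 0.88 [191.  311.9] [[ 0.4693 -0.4595  0.1159]] ray@.065 [[ 0.4845 -0.461   0.065 ]]
bench 0.0001225229340774403 12.9417
[ 1.19652215  0.56046342 -0.79097349  1.70774396  0.44725176  1.06338379
  1.80690958]
```

View pics/k1.png

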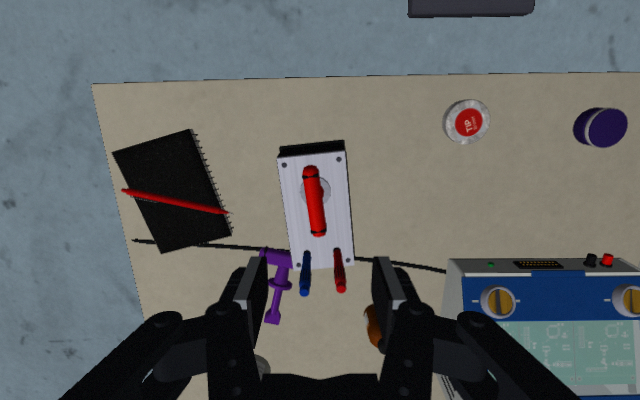

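```bash
cat > grasp.py <<'E'
from h import *
import warnings; warnings.filterwarnings("ignore")
f=env.grab_frame("wrist"); D=f["depth"]; rr,cc=np.mgrid[0:400,0:640]; m=(D>0)&(rr>155)&(rr<245)&(abs(cc-314)<25)
X=pts(f,np.c_[rr[m],cc[m]]); hsv=cv2.cvtColor(f["pixels"],cv2.COLOR_BGR2HSV)[m]
k=((hsv[:,0]<8)|(hsv[:,0]>172))&(hsv[:,1]>110)&(X[:,2]>.1)&(X[:,2]<.119)
Q=X[k]; c,s,a=cv2.minAreaRect((Q[:,:2]*1000).astype(np.float32)); print(c,s,a,k.sum(),Q.mean(0))
L=cv2.fitLine((Q[:,:2]*1000).astype(np.float32),cv2.DIST_HUBER,0,.01,.01).ravel(); yaw=np.arctan2(L[1],L[0]); yaw=(yaw+np.pi/2)%np.pi-np.pi/2
print("yaw",yaw)
if not(66<max(s)<80 and 13<min(s)<20): raise SystemExit("check")
o=E(ori(-cz,np.array([-np.sin(yaw),np.cos(yaw),0])))
p=np.array([c[0]/1000,c[1]/1000,0])
env.movel(p+[0,0,.2],o,speed=.2); env.movel(p+[0,0,.084],o,speed=.12); print(env.get_wrist_force())
env.move_gripper(0); print("w",env.get_width(),env.get_tcp_pos(),env.get_wrist_force(),env.get_wrist_torque())
env.movel(p+[0,0,.194],o,speed=.15); print("w",env.get_width(),env.get_wrist_force(),env.get_time())
np.save("g.npy",np.r_[p[:2],.084,yaw])
env.grab_frame
f=env.grab_frame("scene"); r,cl=proj(f,env.get_tcp_pos())[0].astype(int); print(r,cl)
cv2.imwrite("pics/g1.png",cv2.resize(f["pixels"][max(r-70,0):r+90,cl-100:cl+100],None,fx=3,fy=3))
E
python3 grasp.py
```

```text
(482.79656982421875, -457.70660400390625) (71.88874816894531, 16.138208389282227) 5.691560745239258 1053 [ 0.48000228 -0.45771945  0.11347086]
yaw 0.10734439
[-0.40769083  0.66347221 -0.22805808]
w 0.015254448625189052 [ 0.48307072 -0.45792659  0.08470311] [-0.7782651   1.09154332  6.45814377] [0.03379969 0.24419073 0.01394673]
w 0.015334807043218763 [ 0.43403684 -0.4653775  -1.32739113] 15.9583
149 397
```

View pics/g1.png

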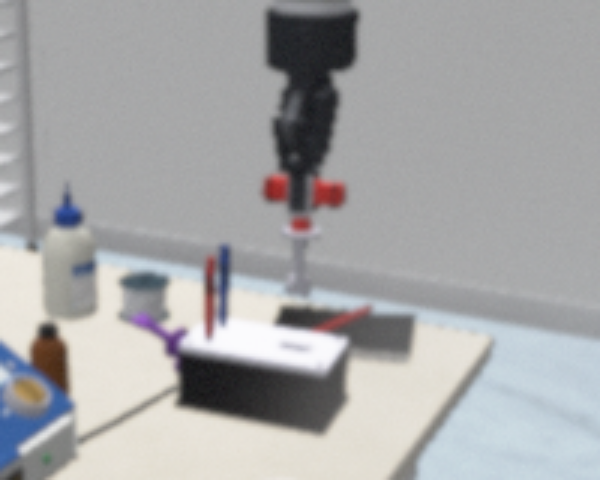

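The key is held upright, and its slot in the stand is visible. Next is the right screw.

```bash
cat > screw.py <<'E'
from h import *
import warnings,sys; warnings.filterwarnings("ignore")
TIP=.0777; n=n_(.5); d=-n; MOUTH=.0156
def TP(b,out): return lidp(.1343,b,MOUTH+out+TIP,.5)
def insert(b,t0,via):
    o=E(ori(d,R.from_rotvec(d*t0).apply(cy)))
    for p in via: env.movel(p,speed=.3)
    env.goto(TP(b,.05),o); print("hover",env.get_time(),env.get_qpos().round(2))
    env.movel(TP(b,.004),o,speed=.1); env.pause(.1); f0=env.get_wrist_force()
    for dep in np.arange(.003,-.0101,-.001):
        env.movel(TP(b,dep),o,speed=.03); f=(env.get_wrist_force()-f0); 
        print(round(dep*1000,1),"fn %.1f"%(f@n),"lat %.1f %.1f"%(f@cy,f@u_(.5)),end=" | ")
        if f@n>8: break
    print(); p=(env.get_tcp_pos()-H)@n-MOUTH-TIP; print("depth",p,env.get_time()); return p
def turn(total,step=.1,lim=.5,start=.9):
    q0=env.get_qpos(); t=0; T0=env.get_wrist_torque()@d; tq=0
    q=q0.copy()
    while t<total:
        t+=step if t>start else .3; q[6]=q0[6]-t; env.goto_joints(q); tq=env.get_wrist_torque()@d-T0; f=env.get_wrist_force()
        print(round(t,2),"tq %.2f |f| %.1f"%(tq,np.linalg.norm(f)),end=" | ")
        if abs(tq)>lim: break
    print(env.get_time()); return t
E
python3 - <<'E'
from screw import *
p=env.get_tcp_pos()
insert(-.085,.02,[p+np.array([0,0,.08]),np.array([.52,-.3,.27])])
f=env.grab_frame("wrist"); cv2.imwrite("pics/s1.png",f["pixels"])
E
```

```text
hover 18.15 [ 0.93  0.51 -0.74  2.22  1.39  0.19  0.53]
3.0 fn 0.2 lat 0.1 -0.1 | 2.0 fn 0.2 lat -1.4 0.3 | 1.0 fn -0.3 lat -0.6 -1.0 | 0.0 fn 0.5 lat -1.3 -0.5 | -1.0 fn -0.0 lat -0.3 -0.4 | -2.0 fn -0.5 lat -0.6 -0.3 | -3.0 fn 0.2 lat -1.6 -0.2 | -4.0 fn -0.0 lat -0.6 -0.0 | -5.0 fn -0.5 lat -0.4 0.2 | -6.0 fn -0.5 lat -0.9 0.3 | -7.0 fn -0.7 lat -1.3 -0.3 | -8.0 fn 0.6 lat -0.7 -0.4 | -9.0 fn 10.6 lat -0.2 0.8 | 
depth -0.008465858682066313 22.1083
```

The blade seated 8.5 mm deep with almost no side force. I back off slightly and turn.

```bash
python3 - <<'E'
from screw import *
env.movel(env.get_tcp_pos()+.0008*n,speed=.03)
turn(1.7)
E
```

```text
0.3 tq -0.06 |f| 2.2 | 0.6 tq -0.01 |f| 1.4 | 0.9 tq -0.03 |f| 2.6 | 1.2 tq -0.04 |f| 4.7 | 1.3 tq -0.05 |f| 4.1 | 1.4 tq -0.10 |f| 4.6 | 1.5 tq -0.09 |f| 4.4 | 1.6 tq 0.00 |f| 5.1 | 1.7 tq -0.26 |f| 6.0 | 25.225
```

```bash
python3 - <<'E'
from screw import *
turn(.3,step=.05,lim=.35,start=-1)
env.grab_frame
f=env.grab_frame("scene"); 
r,c=proj(f,env.get_tcp_pos())[0].astype(int); cv2.imwrite("pics/s2.png",cv2.resize(f["pixels"][r-60:r+60,c-80:c+80],None,fx=4,fy=4,interpolation=cv2.INTER_CUBIC))
E
```

```text
0.05 tq -0.18 |f| 6.2 | 0.1 tq -0.49 |f| 5.4 | 25.725
```

View pics/s2.png

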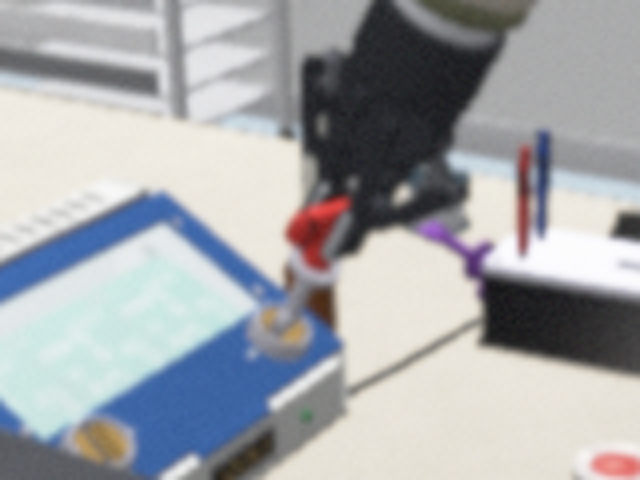

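Torque rises steadily to about 0.75 N m, so the screw is on its stop. I unload, withdraw, look with the wrist camera and insert in the left screw.

```bash
python3 - <<'E'
from screw import *
q=env.get_qpos(); q[6]+=.33; env.goto_joints(q); print("tq",env.get_wrist_torque()@d, env.get_wrist_force().round(1))
p=env.get_tcp_pos(); env.movel(p+.06*n,speed=.12); print("w",env.get_width())
o=E(ori(d,R.from_rotvec(d*.12).apply(cy))); env.goto(TP(.085,.05),o)
f=env.grab_frame("wrist"); cv2.imwrite("pics/s3.png",f["pixels"]); print(env.get_time(), proj(f,[lidp(.135,b,.0156,.5) for b in(-.085,.085)]))
E
```

```text
tq -0.03146178938671036 [-1.2 -0.2 -2.1]
w 0.015156846929507148
27.8 [[214.97606702 127.33084091]
 [192.24143898 319.74955734]]
```

View pics/s3.png

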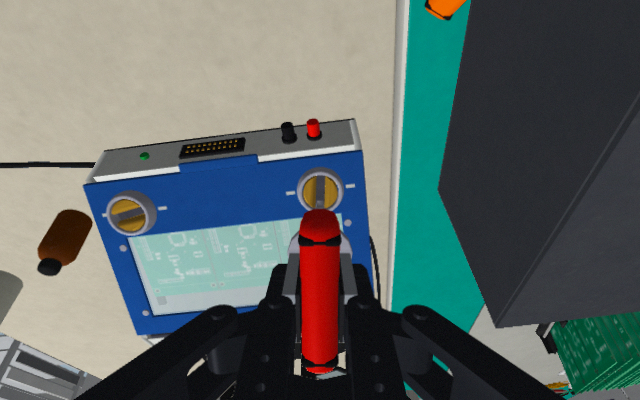

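The right slot now lies nearly across (about 80°), so it is locked. The key is aligned in the grip and the left slot lines up with the blade. I go on with the left screw.

```bash
python3 - <<'E'
from screw import *
p=insert(.085,.12,[])
if p<-.0065:
    env.movel(env.get_tcp_pos()+.0008*n,speed=.03); t=turn(1.9,step=.07,lim=.5,start=1.1)
E
```

```text
hover 28.05 [ 0.26  0.39 -0.33  2.34  2.07  0.16 -0.63]
3.0 fn -0.1 lat -0.5 0.5 | 2.0 fn 0.2 lat -0.4 1.4 | 1.0 fn -0.6 lat -0.3 0.7 | 0.0 fn 0.3 lat -0.8 1.4 | -1.0 fn 0.4 lat 1.1 1.1 | -2.0 fn 0.2 lat -1.2 0.5 | -3.0 fn 0.2 lat -0.2 0.8 | -4.0 fn 0.5 lat 0.5 0.5 | -5.0 fn 0.6 lat -0.6 -0.0 | -6.0 fn 0.9 lat -0.8 0.7 | -7.0 fn 0.7 lat -0.0 2.1 | -8.0 fn 0.9 lat -0.1 0.6 | -9.0 fn 9.6 lat -0.2 1.0 | 
depth -0.008534356628924614 32.0083
0.3 tq -0.02 |f| 2.5 | 0.6 tq -0.03 |f| 2.8 | 0.9 tq -0.03 |f| 2.8 | 1.2 tq 0.01 |f| 4.9 | 1.27 tq -0.04 |f| 3.8 | 1.34 tq -0.04 |f| 4.5 | 1.41 tq -0.02 |f| 4.5 | 1.48 tq -0.01 |f| 4.6 | 1.55 tq -0.11 |f| 5.3 | 1.62 tq -0.37 |f| 6.6 | 1.69 tq -0.75 |f| 5.7 | 35.575
```

Left screw is on its stop as well. Next: unload, withdraw and return the key.

```bash
python3 - <<'E'
from screw import *
q=env.get_qpos(); q[6]+=.33; env.goto_joints(q); print("tq",env.get_wrist_torque()@d)
env.movel(env.get_tcp_pos()+.08*n,speed=.12)
f=env.grab_frame("wrist"); cv2.imwrite("pics/s4.png",f["pixels"])
yaw=.095; o=E(ori(-cz,np.array([-np.sin(yaw),np.cos(yaw),0]))); p=np.array([.483,-.458,0])
env.goto([.5,-.3,.29],o); env.goto(p+[0,0,.24],o); print(env.get_time(),env.get_qpos().round(2))
env.movel(p+[0,0,.155],o,speed=.12); env.pause(.1); f0=env.get_wrist_force()
for z in np.r_[np.arange(.147,.094,-.008),np.arange(.09,.0819,-.001)]:
    env.movel(p+[0,0,z],o,speed=.06); f=env.get_wrist_force()-f0; print(round(z,4),f.round(1),end=" | ")
    if np.linalg.norm(f)>10: break
print(env.get_tcp_pos(),env.get_time())
E
```

```text
tq -0.023339394260929416
40.3667 [ 1.28  0.72 -1.03  1.7   0.67  1.13  1.72]
0.147 [ 0.3  0.6 -0.4] | 0.139 [0.5 0.6 0.2] | 0.131 [-1.1  0.5  0.3] | 0.123 [ 0.2  0.8 -0.7] | 0.115 [ 0.5  0.8 -0.6] | 0.107 [ 0.4  0.6 -0.3] | 0.099 [ 0.   1.  -0.4] | 0.09 [-0.2  0.5  0.3] | 0.089 [ 0.4  0.7 -0.4] | 0.088 [0.4 0.6 0.4] | 0.087 [ 0.5  0.6 -0.3] | 0.086 [0.  0.4 0.8] | 0.085 [ 0.1  1.1 -0.4] | 0.084 [-1.7  1.8  6.2] | 0.083 [-5.6  1.9 15. ] | [ 0.48313447 -0.45800139  0.08468202] 45.3583
```

Seated at the same height at which the key was grasped. I release it, retreat and check.

```bash
python3 - <<'E'
from screw import *
from look import look
env.movel(env.get_tcp_pos()+np.array([0,0,.0006]),speed=.03)
env.move_gripper(.06); p=env.get_tcp_pos()
env.movel(p+np.array([0,0,.1]),speed=.12); env.goto([.46,-.452,.28],E(ori(-cz,cy)))
f=look("e1"); a=f["pixels"]
t=env.grab_frame("top"); b=t["pixels"]; s=cv2.imread("pics/s4.png")
cv2.imwrite("pics/end.png",np.vstack([np.hstack([a[100:370,220:620],cv2.resize(b[95:245,185:407],(400,270))]),cv2.resize(s,(800,500))[50:320]])); print(env.get_time())
E
python3 fit.py | grep -E "lid|key"
```

```text
stand (array([ 513.2, -455.6]), array([140.9,  74.9]), 4.9) 0.06510990266369954 5624
bar (array([ 456.2, -450.4]), array([95.9, 90.4]), 38.09) [ 0.4796 -0.4581  0.1191] [0.1141054 0.1160337] 1079
bar top (array([ 456.2, -450.4]), array([95.9, 90.4]), 38.09) [ 0.4809 -0.458   0.1205] 953 5.486861
key_bar 0.66 [259.4 286.1] [[ 0.596  -0.5014  0.0171]] ray@.065 [[ 0.5702 -0.4953  0.065 ]]
stand_hole 0.73 [189.1 314.6] [[ 0.4674 -0.4572  0.1155]] ray@.065 [[ 0.4822 -0.4583  0.065 ]]
bench 0.00013019998059382587 47.7167
47.7667
key bar (array([ 471.3, -448.6]), array([55.5, 86. ]), 50.6) [ 0.4886 -0.4543  0.1288] [0.11067038 0.11516655 0.33052   ]
lid n [-0.4771  0.0122  0.8787] c [ 0.7203 -0.1517  0.1204] std 0.0018514873002418626 1529 yaw -0.02554622369448968 tilt 0.4975777748993652
```

View pics/end.png

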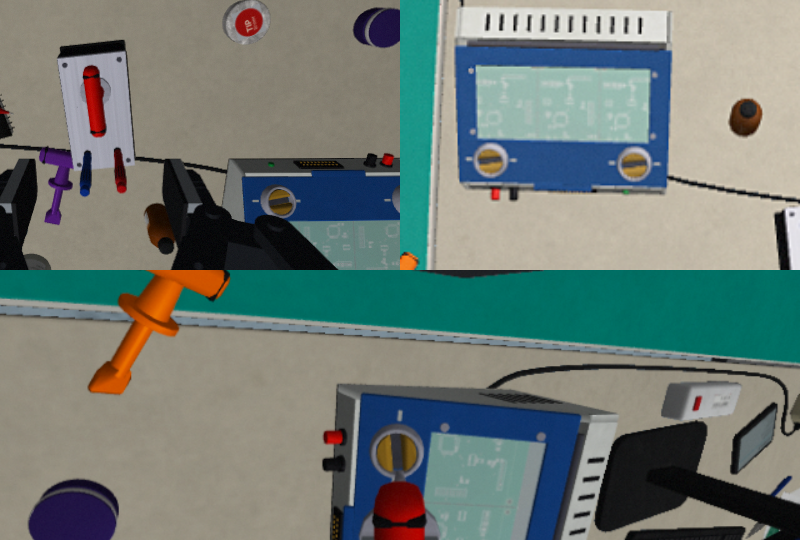

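The lid is shut, both slots lie about 80° from up-slope, and the key stands upright in the stand with its bar at the original height. Handing in.

```bash
python3 -c "
from cell import env
env.close_job(); print(env.get_time())"
```

```text
the job is handed in; nothing more can be done
the job is handed in; nothing more can be done
```

I closed the lid, turned both lock screws clockwise to their stops with the red key, and stood the key back in its slot. I then handed the job in at about 48 s on the robot's clock, with the gripper clear.

- **Lid:** after everything was done its slope measured 0.498 rad, against 0.50 for shut.
- **Screws:** the blade went 8.5 mm into both slots. Torque rose to about 0.75 N m at both stops. In the last pictures both slots lie about 80° from up-slope, judged by eye; the locked stop is 1.4 rad.
- **Key:** the collar met the plate at the same height as when I picked the key up (gripper height 84.7 mm both times). It was upright at its original place, with a bar yaw of 5.5° (5.9° before).
- **Surroundings:** nothing else looked moved in the pictures, but I did not measure the bystanders' positions again.

Two readings disagreed at the end. The bounding-box fit of the key bar was spoiled by stray points, as it also was at the first close look. The network's last guess for the key bar fell on the purple look-alike. I relied on the bar's mean position, the contact height and the picture instead.

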